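# Clip a heat sink down crosswise

## Robot

A 6-joint arm with a two-finger parallel gripper is mounted at the origin on a cart in front of the work surface, level with it; the furniture and walls round the work are solid. World frame = base frame: x ahead of the robot, y to its left, z up, the work surface at z = 0. Lengths are in m, angles in rad, forces in N, time in s.
With the tool pointing down it reaches from about 0.425 to 0.95 m from the base axis. Payload 14.7 kg.
Tool frame: the origin (TCP) lies at the very end of the fingers, on their centre line; the grasp point (between the pads) lies manip.hold_point_z behind it (manip.hold_point_z is the distance from the TCP to the grasp point, in m); y points along the fingers, x is the direction in which the jaws open and shut, and the axes are right-handed (so a half turn about y gives the same grasp; the last joint's range is limited). The gripper opens to 85 mm and grips with 20 to 120 N. Pads are 22 mm wide; open, the fingers measure 114 mm over their backs; the gripper's body (76 mm by 85 mm) begins 54 mm behind the grasp point. The pads swing forward as they close: fully open they stand 13 mm farther back than shut.
Start: joints at [-1.373, 0.48, 1.596, -0, 1.065, -0.047], TCP at [0.158, -0.631, 0.231] pointing down, gripper open.
Joint ranges: [-2.75, 2.75], [-0.82, 2.05], [0.23, 2.67], [-1.56, 4.7], [0.09, 2.69], [-2.92, 2.92]. Speed limits (rad/s): [1.89, 1.89, 2.39, 3.01, 3.01, 3.01].

## Interface

Orientations are given as [roll, pitch, yaw] about the fixed x, y, z axes, in that order (R = Rz(yaw) Ry(pitch) Rx(roll)).
In Python, from cell import manip gives the robot as it stands.
- The arm moves only by the tool jog_arm, never from a script. Its argument "steps" is a list of rows, each an object with "hand": the finger opening in m, from 0 to 0.0854; "delta_pos": the shift along the tool's x, y, z in m, a list of three; "twist": the turn, a rotation vector about the tool's x, y, z in degrees, a list of three. A call has 1 to 10 rows; each row shifts and turns the pose as measured when the row begins, along the tool's axes as they then stand; what a row does not reach is not made up. A row lasts 1/10 s, in which the tool goes at most 50 mm and 8.59 degrees, less where a joint would pass 70% of its speed; a pose out of reach is approached as far as the arm can. A call with a gripper value outside its range is refused whole. The fingers move at their own pace and stop on an object; the grip force is fixed at half the most. Time passes only in rows, so rows that do not move let the fingers close. It gives the time, the measured TCP pose, the force and the opening at its end, in the units of the state.
- manip.observe(): the state, without advancing time (a new reading comes with each control period).
- manip.capture(name): name is "scene" or "top" or "wrist"; returns a dict with "color" (480x640x3 uint8, red, green, blue), "z_map" (480x640 float32, m along the optical axis (not along the pixel's ray), 0 where there is no reading), "camera_matrix" (3x3 intrinsics, pixels), "position" and "orientation" of the camera in the world. Camera axes: x right, y down, z forward; pixel columns grow to the right and rows downward; lengths in m; the calibration is good to about 2 mm. A picture is of the moment at which its call begins.
- manip.sign_off(): hands the job in, once; it reports no verdict.
The state is a dict: "time": time; "qpos": joint angles; "qvel": joint speeds; "effort": joint torques, N m; "tcp_pos": TCP position; "eef_rot": TCP orientation; "wrist_force": force on the tool from outside, world axes, zero at the start; "wrist_torque": the same for the moment, N m; "opening": finger opening in m.
Only numpy, scipy, OpenCV 4.12 (cv2) and the standard library are available. Lean on these libraries where they do the work, as an engineer would, in place of code of your own. Each camera call takes 0.05 s, during which the arm holds its last target.

## Task

Fix the heat sink on the green circuit board by pressing its four black push-in clips straight down with a fingertip, gently, each until it is fully home, crosswise so that the sink comes down evenly on the chip: first the clip beside the white power connector, then the one diagonally across from it, then the clip beside the silver coin cell, and last the one diagonally across from that. Do not lift or shove the board, and leave the loose things around it where they lie.

Things in the scene. Friction and masses are not known exactly. Their poses are not given: they have to be found in the camera images.
- mainboard: Green circuit board, 104 x 96 mm, about 0.45 kg, standing loose on four 10 mm brass stand-offs at its corners; it can be pushed about or tipped. Origin: centre of the board, at desk level; z up; x along the 104 mm side, toward the edge with the steel sockets; y along the 96 mm side, toward the edge with the coin cell. Lies at any yaw. Its top is 12 mm above the desk.
- heat_sink (a point): Centre of the top of the finned aluminium heat sink at board frame (-4, -9) mm: 42 x 42 mm, fin tops 31 mm above the desk, with four black push-in clips at its corners, 54 mm apart along board x and y. Nothing on the board but the clips stands higher than 31 mm.
- power_connector (a point): Centre of the top of the white 8-way power connector (11 x 22 mm, top 25 mm above the desk), board frame (-45, +18) mm.
- coin_cell (a point): Centre of the top of the silver coin cell (20 mm across, top 17 mm above the desk), board frame (+24, +36) mm.
- pin_power (a joint): Travel of pin_power (m): 0 raised, 0.008 fully home. Slides stiffly, resisting with about 3.5 N all the way, and stays wherever it is left, so it must be pushed the whole way; at 8 mm it stands on a hard stop. Starts 0 to 1.5 mm down.
- pin_power_top (a point): Centre of the top of the round black cap (13 mm across, 6 mm thick, flat top) of pin_power: the clip next to the white power connector, board frame (-31, +18) mm. Cap top 48 mm above the desk at joint value 0, 40 mm when home. It moves straight down.
- pin_power_opp (a joint): Travel of pin_power_opp (m): 0 raised, 0.008 fully home. Slides stiffly, resisting with about 3.5 N all the way, and stays wherever it is left, so it must be pushed the whole way; at 8 mm it stands on a hard stop. Starts 0 to 1.5 mm down.
- pin_power_opp_top (a point): Centre of the top of the round black cap (13 mm across, 6 mm thick, flat top) of pin_power_opp: the clip diagonally across the heat sink from pin_power, board frame (+23, -36) mm. Cap top 48 mm above the desk at joint value 0, 40 mm when home. It moves straight down.
- pin_coin (a joint): Travel of pin_coin (m): 0 raised, 0.008 fully home. Slides stiffly, resisting with about 3.5 N all the way, and stays wherever it is left, so it must be pushed the whole way; at 8 mm it stands on a hard stop. Starts 0 to 1.5 mm down.
- pin_coin_top (a point): Centre of the top of the round black cap (13 mm across, 6 mm thick, flat top) of pin_coin: the clip next to the silver coin cell, board frame (+23, +18) mm. Cap top 48 mm above the desk at joint value 0, 40 mm when home. It moves straight down.
- pin_coin_opp (a joint): Travel of pin_coin_opp (m): 0 raised, 0.008 fully home. Slides stiffly, resisting with about 3.5 N all the way, and stays wherever it is left, so it must be pushed the whole way; at 8 mm it stands on a hard stop. Starts 0 to 1.5 mm down.
- pin_coin_opp_top (a point): Centre of the top of the round black cap (13 mm across, 6 mm thick, flat top) of pin_coin_opp: the clip diagonally across the heat sink from pin_coin, board frame (-31, -36) mm. Cap top 48 mm above the desk at joint value 0, 40 mm when home. It moves straight down.
- tweezers: Steel tweezers lying flat, 117 x 13 x 9 mm; origin under the middle. A bystander.
- tape_roll: Black roll of tape lying flat, 63 mm across, 18 mm high; origin under the middle. A bystander.
- ear_cup_teal: Black headset ear cup with a teal felt face up, 83 x 106 x 37 mm; origin under the middle. A bystander.

How it is judged:
By the outcome, as a careful person would: the job done as asked, in the order asked, and still so for the second after the job is handed in, with the robot touching nothing.
It also fails if it takes over 38 s, if anything falls off the work surface, if the arm or the gripper's body presses on something with over 40 N, if the wrist force passes 120 N, or if a joint passes its speed limit or range.

## Working session

There is one attempt and no reset: what is moved stays moved. The work goes in short steps, Python scripts to look and compute and a tool call to move; the robot and the scene stay as the last step left them, time stands still between calls to the robot, and variables do not carry over. Pictures are saved under pics/ and viewed, and the job is handed in when it is done.

Besides the shell and the picture viewer there is one more tool, called after ">>>" as name(argument=value, ...) on one line, values as JSON. jog_arm: Moves the arm, as the interface text tells. Its arguments: {"type":"object","properties":{"steps":{"type":"array","items":{"type":"object","properties":{"hand":{"type":"number"},"delta_pos":{"type":"array","items":{"type":"number"}},"twist":{"type":"array","items":{"type":"number"}}}}}},"required":["steps"]}

```bash
ls; mkdir -p pics; python3 - <<'E'
from cell import manip
import cv2,numpy as np
o=manip.observe(); print({k:np.round(v,3).tolist() for k,v in o.items()}, manip.hold_point_z)
for n in ["scene","top","wrist"]:
    c=manip.capture(n); np.savez(f"pics/{n}0.npz",**c)
    cv2.imwrite(f"pics/{n}0.png",c["color"][:,:,::-1]); print(n,np.round(c["position"],3),np.round(c["orientation"],3).tolist(),c["camera_matrix"].tolist())
E
```

```text
pics
{'time': 0.0, 'qpos': [-1.373, 0.481, 1.597, 0.0, 1.065, -0.047], 'qvel': [-0.001, -0.001, 0.0, 0.001, -0.0, 0.001], 'effort': [0.002, -95.064, -43.017, 0.0, 0.013, 0.0], 'tcp_pos': [0.157, -0.63, 0.231], 'eef_rot': [-1.571, 0.001, -1.326], 'wrist_force': [-0.311, -0.116, 0.736], 'wrist_torque': [0.022, -0.018, 0.108], 'opening': 0.085} 0.0187
scene [0.247 0.318 0.695] [-2.415, -0.019, -2.475] [[517.7860338164706, 0.0, 320.66454225082333], [0.0, 517.7860338164706, 238.91267709975406], [0.0, 0.0, 1.0]]
top [ 0.493 -0.159  0.975] [-3.042, 0.019, -1.573] [[483.616878505397, 0.0, 320.05560899025244], [0.0, 483.616878505397, 232.07887282471157], [0.0, 0.0, 1.0]]
wrist [ 0.235 -0.611  0.373] [2.828, 0.001, -1.327] [[366.39695520143823, 0.0, 319.1871728654825], [0.0, 366.39695520143823, 234.53875361799172], [0.0, 0.0, 1.0]]
```

View pics/top0.png

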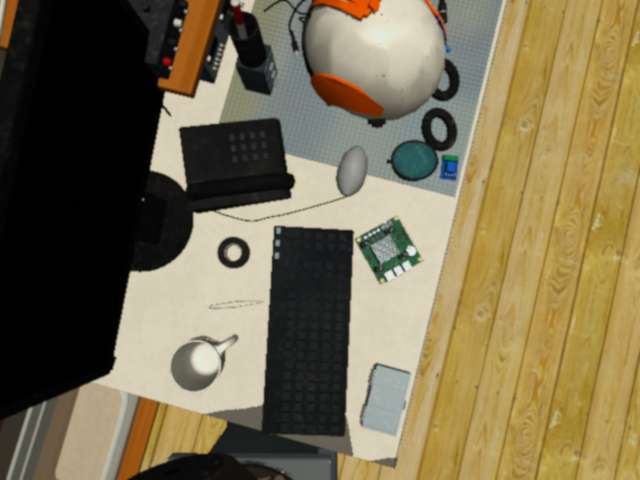

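View pics/scene0.png

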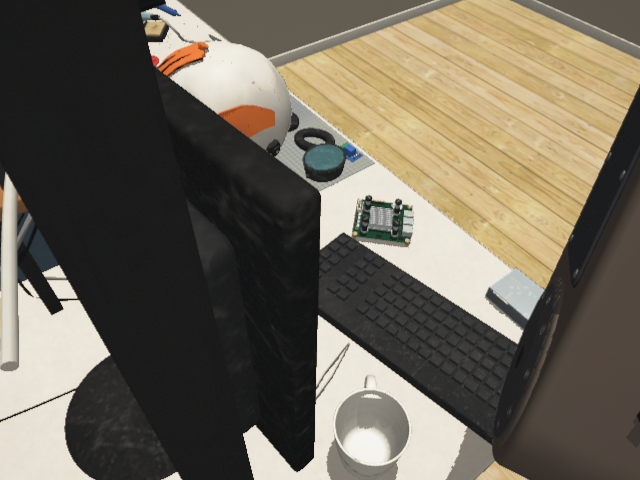

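View pics/wrist0.png

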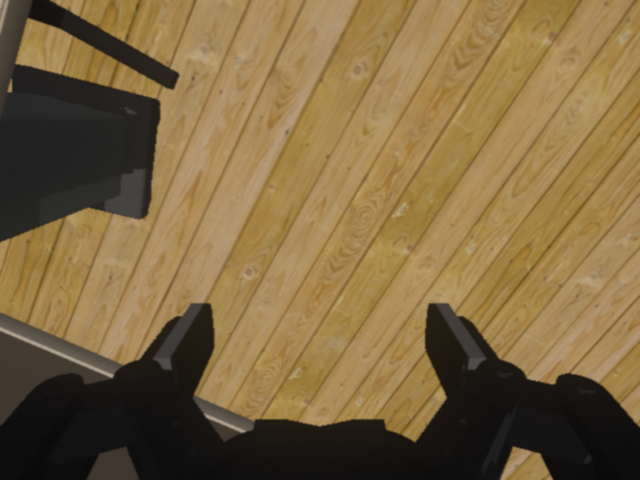

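```bash
cat > h.py <<'E'
import numpy as np,cv2
from scipy.spatial.transform import Rotation as Ro
def R(c): return Ro.from_euler('xyz',c["orientation"]).as_matrix()
def ray(c,u,v,z):
    d=R(c)@np.linalg.inv(c["camera_matrix"])@np.array([u,v,1.]); p=np.array(c["position"]); return p+d*(z-p[2])/d[2]
def proj(c,P):
    q=R(c).T@(np.asarray(P)-c["position"]); q=c["camera_matrix"]@q; return q[:2]/q[2]
def pts(c):
    z=c["z_map"]; v,u=np.mgrid[0:480,0:640]; K=np.linalg.inv(c["camera_matrix"])
    d=np.stack([u,v,np.ones_like(u)],-1)@K.T*z[...,None]
    return d@R(c).T+c["position"]
E
python3 - <<'E'
from h import *
a=dict(np.load("pics/top0.npz")); b=dict(np.load("pics/scene0.npz"))
cv2.imwrite("pics/tc.png",cv2.resize(a["color"][205:295,340:440,::-1],None,fx=6,fy=6,interpolation=2))
cv2.imwrite("pics/sc.png",cv2.resize(b["color"][185:255,340:425,::-1],None,fx=8,fy=8,interpolation=2))
print(ray(a,390,250,.03),ray(b,384,218,.03))
for c,s in((a,(slice(205,295),slice(340,440))),(b,(slice(185,255),slice(340,425)))):
    h=cv2.cvtColor(c["color"],cv2.COLOR_RGB2HSV); m=np.zeros((480,640),bool); m[s]=((h[...,0]>40)&(h[...,0]<90)&(h[...,1]>100))[s]
    p=pts(c)[m]; print(m.sum(),np.median(p,0))
    q=np.array([ray(c,u,v,.012)[:2]*1000 for v,u in np.argwhere(m)],np.float32); print(cv2.minAreaRect(q))
    P=pts(c)[s].reshape(-1,3); print(np.percentile(P[:,2],[1,10,50,90,99,100]))
E
```

```text
[ 0.55164482 -0.27778962  0.03      ] [ 0.54675927 -0.26496939  0.03      ]
689 [ 0.5525408  -0.28744096  0.01150214]
((554.042236328125, -276.7016296386719), (98.31883239746094, 91.88693237304688), 28.95452308654785)
[-0.00437722 -0.00218312  0.00105617  0.02059003  0.04719689  0.97478265]
452 [ 0.54076139 -0.25214409  0.01182798]
((553.37744140625, -275.25830078125), (98.9180679321289, 92.47016906738281), 28.494531631469727)
[-0.739284   -0.0015765   0.001735    0.02780387  0.04742403  0.69496231]
```

```bash
python3 -c "
from h import *
a=dict(np.load('pics/top0.npz'));b=dict(np.load('pics/scene0.npz'))
for c in(a,b):
  p=pts(c);z=p[...,2]
  for lo in (.1,.15,.2,.25,.3):
    m=z>lo;q=p[m];print(lo,m.sum(),np.round(np.percentile(q,[1,50,99],0),2).tolist() if m.any() else '')
"
```

```text
0.1 81457 [[0.25, -0.34, 0.12], [0.68, 0.13, 0.35], [0.95, 0.18, 0.97]]
0.15 77935 [[0.25, -0.33, 0.16], [0.67, 0.13, 0.37], [0.94, 0.18, 0.97]]
0.2 71489 [[0.24, -0.3, 0.2], [0.64, 0.13, 0.38], [0.94, 0.18, 0.97]]
0.25 57667 [[0.24, -0.16, 0.26], [0.61, 0.14, 0.42], [0.9, 0.18, 0.97]]
0.3 50780 [[0.25, -0.16, 0.3], [0.61, 0.14, 0.44], [0.89, 0.18, 0.97]]
0.1 148241 [[0.17, -0.28, 0.15], [0.32, 0.21, 0.53], [0.92, 0.31, 0.66]]
0.15 146592 [[0.17, -0.26, 0.18], [0.32, 0.21, 0.53], [0.92, 0.31, 0.66]]
0.2 143412 [[0.17, -0.23, 0.21], [0.32, 0.22, 0.53], [0.92, 0.31, 0.66]]
0.25 138063 [[0.17, -0.04, 0.28], [0.32, 0.27, 0.54], [0.44, 0.32, 0.66]]
0.3 135571 [[0.17, -0.04, 0.31], [0.32, 0.27, 0.54], [0.44, 0.32, 0.66]]
```

View pics/tc.png

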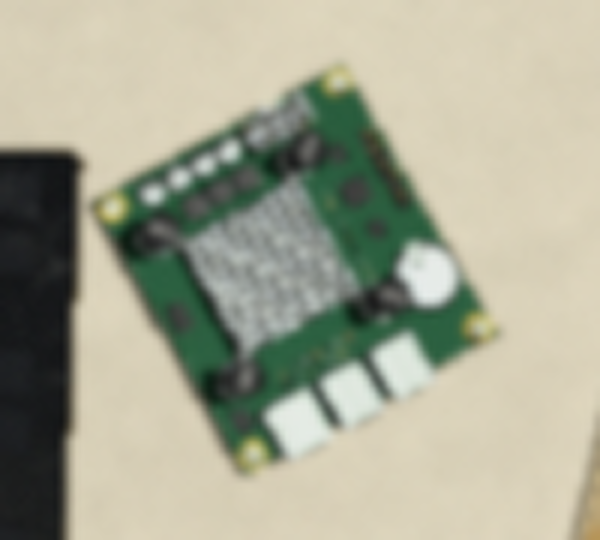

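View pics/sc.png

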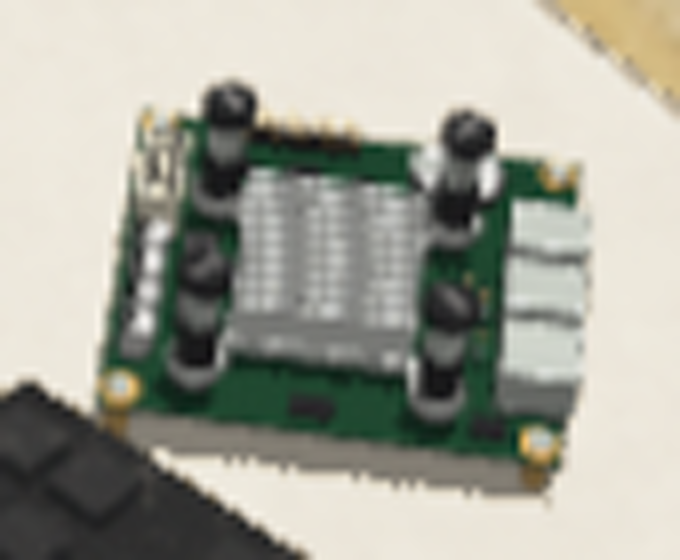

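>>> jog_arm(steps=[{"delta_pos":[-0.024,0.003,0.042]},{"delta_pos":[-0.024,0.003,0.042]},{"delta_pos":[-0.024,0.003,0.042]},{"delta_pos":[-0.024,0.003,0.042]},{"delta_pos":[-0.024,0.003,0.042]},{"delta_pos":[-0.024,0.003,0.042]},{"delta_pos":[-0.024,0.003,0.042]},{"delta_pos":[-0.024,0.003,0.042]},{"delta_pos":[-0.024,0.003,0.042]},{"delta_pos":[-0.024,0.003,0.042]}])

```text
invalid input at $.steps[0]: expected keys hand, delta_pos, twist
```

>>> jog_arm(steps=[{"hand":0.085,"delta_pos":[-0.024,0.003,0.042],"twist":[0,0,0]},{"hand":0.085,"delta_pos":[-0.024,0.003,0.042],"twist":[0,0,0]},{"hand":0.085,"delta_pos":[-0.024,0.003,0.042],"twist":[0,0,0]},{"hand":0.085,"delta_pos":[-0.024,0.003,0.042],"twist":[0,0,0]},{"hand":0.085,"delta_pos":[-0.024,0.003,0.042],"twist":[0,0,0]},{"hand":0.085,"delta_pos":[-0.024,0.003,0.042],"twist":[0,0,0]},{"hand":0.085,"delta_pos":[-0.024,0.003,0.042],"twist":[0,0,0]},{"hand":0.085,"delta_pos":[-0.024,0.003,0.042],"twist":[0,0,0]}])

```text
time: 0.95
tcp_pos: [0.4412, -0.3585, 0.2045]
eef_rot: [-1.572, -0.0, -1.335]
wrist_force: [1.0, 0.0, 0.4]
opening: 0.0851
```

>>> jog_arm(steps=[{"hand":0.085,"delta_pos":[-0.024,0,0.042],"twist":[0,0,0]},{"hand":0.085,"delta_pos":[-0.024,0,0.042],"twist":[0,0,0]},{"hand":0.085,"delta_pos":[0,0,0],"twist":[0,0,0]},{"hand":0.085,"delta_pos":[0,0,0],"twist":[0,0,0]}])

```text
time: 1.35
tcp_pos: [0.5173, -0.2841, 0.2034]
eef_rot: [-1.572, 0.001, -1.329]
wrist_force: [-0.3, 1.2, -0.4]
opening: 0.0848
```

```bash
python3 - <<'E'
from cell import manip
from h import *
c=manip.capture("wrist"); np.savez("pics/w1.npz",**c); cv2.imwrite("pics/w1.png",c["color"][:,:,::-1])
a=dict(np.load("pics/top0.npz"))
for n,u,v in [("c1",340,80),("c2",112,208),("c3",253,453),("c4",481,326)]:
    P=ray(a,u/6+340,v/6+205,.012); print(n,P.round(4),proj(c,P).round(1))
print(manip.observe()["tcp_pos"])
E
```

```text
c1 [ 0.6162 -0.2944  0.012 ] [359.   98.1]
c2 [ 0.5736 -0.218   0.012 ] [261.5 126.2]
c3 [ 0.4925 -0.2636  0.012 ] [292.4 224.7]
c4 [ 0.534  -0.3394  0.012 ] [381.6 201.8]
[ 0.51713341 -0.28437186  0.20342098]
```

View pics/w1.png

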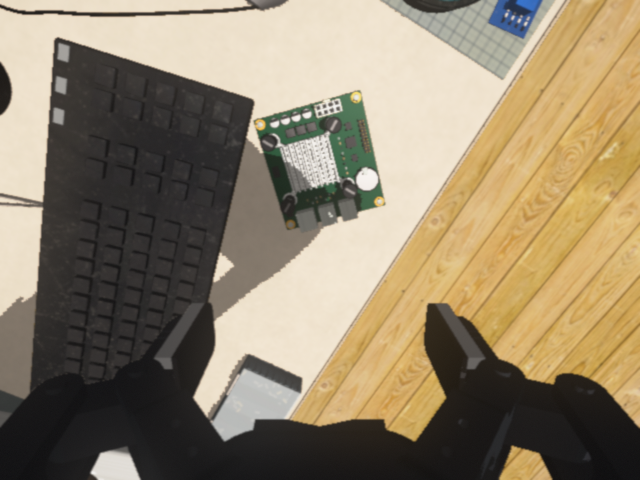

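```bash
cat > m.py <<'E'
from h import *
import sys
NOM={"power":(-31,18),"power_opp":(23,-36),"coin":(23,18),"coin_opp":(-31,-36)}
# corner screws guessed: fit rigid from depth clusters of caps
def fit(A,B):
    A=np.array(A,float);B=np.array(B,float);a=A.mean(0);b=B.mean(0);H=(A-a).T@(B-b)
    t=np.arctan2(H[0,1]-H[1,0],H[0,0]+H[1,1]);r=np.array([[np.cos(t),-np.sin(t)],[np.sin(t),np.cos(t)]])
    return t,b-r@a,r,np.linalg.norm((r@(A-a).T).T+b-B,axis=1)
t0=None
def run(c,caps0,lab):
    P=pts(c); est={}
    for n,p in caps0.items():
        m=(np.hypot(P[...,0]-p[0],P[...,1]-p[1])<.015)&(P[...,2]>.036)&(P[...,2]<.056)
        q=P[m]
        if len(q)<5: print(lab,n,"few",len(q)); continue
        zt=np.percentile(q[:,2],80); k=q[abs(q[:,2]-zt)<.003]
        mm=(np.hypot(P[...,0]-p[0],P[...,1]-p[1])<.015)&(abs(P[...,2]-zt)<.003)
        x,y,w,h=cv2.boundingRect(mm.astype(np.uint8))
        e,_=cv2.minEnclosingCircle((k[:,:2]*1000).astype(np.float32)); cen=k.mean(0)
        est[n]=cen; print(lab,n,len(k),"cen",(cen*1000).round(1),"circ",np.round(e,1),"px",x+w/2,y+h/2)
    if len(est)>2:
        ks=list(est); t,o,r,e=fit([np.array(NOM[k])/1000 for k in ks],[est[k][:2] for k in ks])
        print(lab,"yaw",t.round(4),"origin",(o*1000).round(1),"res",(e*1000).round(1))
        return t,o,r
E
python3 - <<'E'
from m import *
w=dict(np.load("pics/w1.npz"));a=dict(np.load("pics/top0.npz"));b=dict(np.load("pics/scene0.npz"))
px={"power":(332,125),"coin":(349,187),"coin_opp":(269,142),"power_opp":(289,201)}
c0={k:ray(w,*v,.048) for k,v in px.items()}
print({k:v.round(4) for k,v in c0.items()})
for c,l in((w,"wrist"),(a,"top"),(b,"scene")): run(c,c0,l)
cv2.imwrite("pics/w1c.png",cv2.resize(w["color"][85:240,245:395,::-1],None,fx=4,fy=4,interpolation=2))
E
```

```text
{'power': array([ 0.5899, -0.2762,  0.048 ]), 'coin': array([ 0.5461, -0.3019,  0.048 ]), 'coin_opp': array([ 0.5656, -0.2311,  0.048 ]), 'power_opp': array([ 0.5229, -0.2566,  0.048 ])}
wrist power 213 cen [ 590.5 -277.3   46.6] circ [ 590.4 -277.3] px 334.0 125.5
wrist coin 186 cen [ 543.4 -303.3   47. ] circ [ 543.1 -303.5] px 350.0 191.0
wrist coin_opp 210 cen [ 564.5 -230.3   46.9] circ [ 564.5 -230.1] px 268.5 143.5
wrist power_opp 179 cen [ 517.6 -256.3   46.4] circ [ 517.3 -256.4] px 287.5 207.0
wrist yaw -2.6375 origin [ 554.8 -276.6] res [0.2 0.2 0.2 0.3]
top power 31 cen [ 589.3 -278.7   47.3] circ [ 589.5 -278.8] px 392.0 230.5
top coin 32 cen [ 541.9 -304.9   47.3] circ [ 542.1 -304.5] px 405.5 255.0
top coin_opp 32 cen [ 563.4 -231.9   47. ] circ [ 563.3 -231.9] px 367.5 244.0
top power_opp 29 cen [ 516.2 -258.1   46.5] circ [ 516.3 -258.1] px 381.5 268.5
top yaw -2.6372 origin [ 553.5 -278.2] res [0.3 0.3 0.2 0.3]
scene power 33 cen [ 591.1 -276.4   46.1] circ [ 589.9 -276.2] px 368.5 198.0
scene coin 31 cen [ 544.1 -302.4   46.8] circ [ 544.7 -302.5] px 398.5 201.0
scene coin_opp 32 cen [ 564.8 -229.    46.8] circ [ 564.7 -229.2] px 365.5 219.0
scene power_opp 32 cen [ 517.7 -255.4   46.5] circ [ 516.6 -255.3] px 396.5 223.0
scene yaw -2.633 origin [ 555.3 -275.6] res [0.2 0.2 0.1 0. ]
```

View pics/w1c.png

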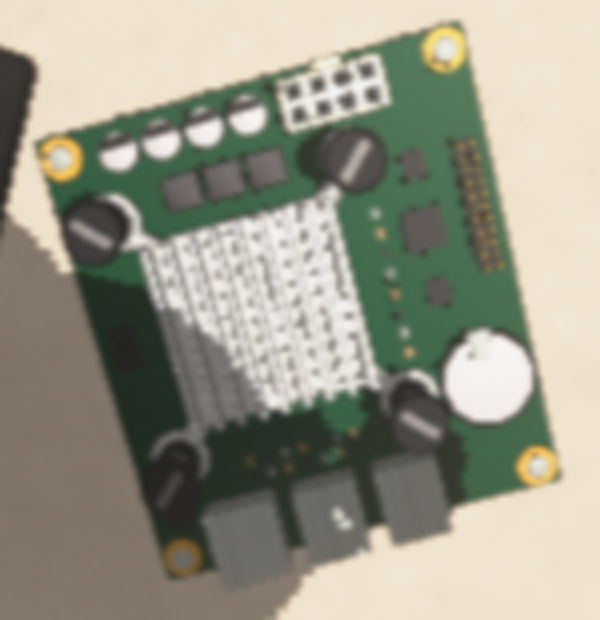

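>>> jog_arm(steps=[{"hand":0,"delta_pos":[0.0055,0.02,0.036],"twist":[0,0,0]},{"hand":0,"delta_pos":[0.0055,0.03,0.036],"twist":[0,0,0]},{"hand":0,"delta_pos":[0,0.03,0],"twist":[0,0,0]},{"hand":0,"delta_pos":[0,0.03,0],"twist":[0,0,0]},{"hand":0,"delta_pos":[0,0,0],"twist":[0,0,0]},{"hand":0,"delta_pos":[0,0,0],"twist":[0,0,0]},{"hand":0,"delta_pos":[0,0,0],"twist":[0,0,0]}])

```text
time: 2.1
tcp_pos: [0.588, -0.2861, 0.0927]
eef_rot: [-1.57, -0.001, -1.34]
wrist_force: [-0.1, -0.4, -0.1]
opening: -0.0
```

```bash
cat > d.py <<'E'
from cell import manip
from h import *
T={"power":(590.3,-277.5),"power_opp":(517.4,-256.5),"coin":(543.3,-303.4),"coin_opp":(564.4,-230.4)}
import sys
o=manip.observe(); r=Ro.from_euler('xyz',o["eef_rot"]).as_matrix(); p=np.array(o["tcp_pos"])
t=np.array([*T[sys.argv[1]],float(sys.argv[2])])/1000
print("t",o["time"],"tcp",(p*1000).round(1),"tool delta mm",(r.T@(t-p)*1000).round(1),"err twist deg", np.degrees(o["eef_rot"]).round(2),"F",np.round(o["wrist_force"],1),o["opening"])
E
python3 d.py power 60; python3 - <<'E'
from cell import manip
from m import *
c=manip.capture("wrist"); cv2.imwrite("pics/w2.png",c["color"][:,:,::-1])
E
```

```text
t 2.1 tcp [ 588.  -286.1   92.7] tool delta mm [-7.9 32.7  4.1] err twist deg [-8.996e+01 -8.000e-02 -7.676e+01] F [-0.1 -0.4 -0.1] -3.8724127359806474e-07
```

View pics/w2.png

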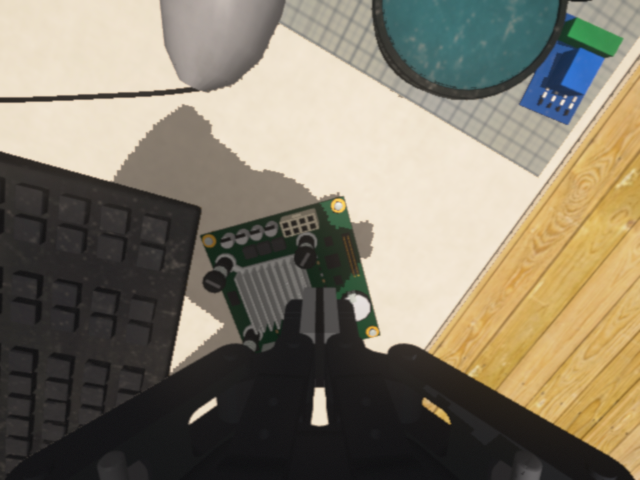

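>>> jog_arm(steps=[{"hand":0,"delta_pos":[-0.008,0.015,0.004],"twist":[0,0,0]},{"hand":0,"delta_pos":[0,0.015,0],"twist":[0,0,0]},{"hand":0,"delta_pos":[0,0,0],"twist":[0,0,0]}])

```text
time: 2.45
tcp_pos: [0.5919, -0.2782, 0.0644]
eef_rot: [-1.566, -0.005, -1.34]
wrist_force: [0.1, -0.1, 1.1]
opening: -0.0003
```

```bash
python3 d.py power 52;python3 - <<'E'
from cell import manip
from m import *
c=manip.capture("wrist"); cv2.imwrite("pics/w3.png",cv2.resize(c["color"][100:400,180:460,::-1],None,fx=2,fy=2))
o=manip.observe(); print(proj(c,o["tcp_pos"]))
print([ (k,proj(c,np.array(p)/1000).round(1)) for k,p in {"pow":(590.3,-277.5,47)}.items()])
E
```

```text
t 2.45 tcp [ 591.9 -278.2   64.4] tool delta mm [-1.1 12.4 -1.4] err twist deg [-89.7   -0.31 -76.8 ] F [ 0.1 -0.1  1.1] -0.00029082554925186603
[319.90813485 307.62919933]
[('pow', array([317.1, 292.1]))]
```

View pics/w3.png

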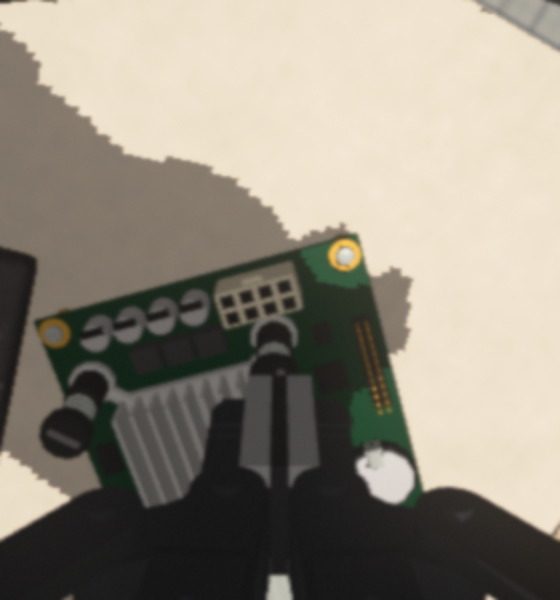

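>>> jog_arm(steps=[{"hand":0,"delta_pos":[-0.001,0.006,-0.0015],"twist":[0,0,0]},{"hand":0,"delta_pos":[0,0.005,0],"twist":[0,0,0]},{"hand":0,"delta_pos":[0,0,0],"twist":[0,0,0]}])

```text
time: 2.8
tcp_pos: [0.5907, -0.2777, 0.0536]
eef_rot: [-1.565, -0.006, -1.34]
wrist_force: [-0.2, 0.1, -0.8]
opening: -0.0001
```

```bash
python3 d.py power 47
```

```text
t 2.8 tcp [ 590.7 -277.7   53.6] tool delta mm [-0.3  6.6 -0.4] err twist deg [-89.66  -0.34 -76.78] F [-0.2  0.1 -0.8] -0.00011369118928583052
```

>>> jog_arm(steps=[{"hand":0,"delta_pos":[0,0.002,0],"twist":[0,0,0]},{"hand":0,"delta_pos":[0,0.002,0],"twist":[0,0,0]},{"hand":0,"delta_pos":[0,0.0015,0],"twist":[0,0,0]},{"hand":0,"delta_pos":[0,0.0015,0],"twist":[0,0,0]}])

```text
time: 3.2
tcp_pos: [0.5911, -0.278, 0.0465]
eef_rot: [-1.564, -0.006, -1.34]
wrist_force: [-1.1, -0.5, 3.7]
opening: 0.0
```

>>> jog_arm(steps=[{"hand":0,"delta_pos":[0,0.0015,0],"twist":[0,0,0]},{"hand":0,"delta_pos":[0,0.0015,0],"twist":[0,0,0]},{"hand":0,"delta_pos":[0,0.001,0],"twist":[0,0,0]}])

```text
time: 3.5
tcp_pos: [0.5911, -0.278, 0.0426]
eef_rot: [-1.564, -0.007, -1.34]
wrist_force: [-1.5, 1.2, 3.6]
opening: -0.0001
```

>>> jog_arm(steps=[{"hand":0,"delta_pos":[0,0.001,0],"twist":[0,0,0]},{"hand":0,"delta_pos":[0,0.0007,0],"twist":[0,0,0]}])

```text
time: 3.7
tcp_pos: [0.5911, -0.278, 0.0409]
eef_rot: [-1.564, -0.006, -1.34]
wrist_force: [-0.5, 2.0, 4.3]
opening: 0.0003
```

>>> jog_arm(steps=[{"hand":0,"delta_pos":[0,0.0007,0],"twist":[0,0,0]}])

```text
time: 3.8
tcp_pos: [0.5911, -0.278, 0.0401]
eef_rot: [-1.564, -0.007, -1.34]
wrist_force: [-1.0, 1.3, 2.6]
opening: 0.0004
```

>>> jog_arm(steps=[{"hand":0,"delta_pos":[0,0.0005,0],"twist":[0,0,0]}])

```text
time: 3.9
tcp_pos: [0.5912, -0.278, 0.0398]
eef_rot: [-1.564, -0.007, -1.34]
wrist_force: [-3.3, 2.6, 12.5]
opening: -0.0002
```

>>> jog_arm(steps=[{"hand":0,"delta_pos":[0,0.0003,0],"twist":[0,0,0]}])

```text
time: 4.0
tcp_pos: [0.5912, -0.278, 0.0398]
eef_rot: [-1.564, -0.007, -1.34]
wrist_force: [-4.1, 1.7, 10.4]
opening: 0.0001
```

>>> jog_arm(steps=[{"hand":0,"delta_pos":[0,-0.005,0],"twist":[0,0,0]},{"hand":0,"delta_pos":[0,-0.012,0],"twist":[0,0,0]},{"hand":0,"delta_pos":[0,-0.012,0],"twist":[0,0,0]},{"hand":0,"delta_pos":[0,0,0],"twist":[0,0,0]}])

```text
time: 4.4
tcp_pos: [0.5914, -0.2781, 0.0711]
eef_rot: [-1.564, -0.007, -1.34]
wrist_force: [0.2, 0.2, 0.2]
opening: 0.0002
```

```bash
python3 d.py power_opp 68; python3 - <<'E'
from cell import manip
from m import *
T={"power":(590.3,-277.5),"power_opp":(517.4,-256.5),"coin":(543.3,-303.4),"coin_opp":(564.4,-230.4)}
for n in ("top","scene"):
    c=manip.capture(n); run(c,{k:np.array(v)/1000 for k,v in T.items()},n)
E
```

```text
t 4.4 tcp [ 591.4 -278.1   71.1] tool delta mm [-37.9   2.3 -67.1] err twist deg [-89.59  -0.41 -76.78] F [0.2 0.2 0.2] 0.00020896629517447288
top power few 0
top power_opp few 0
top coin 7 cen [ 545.5 -305.8   47.5] circ [ 545.6 -305. ] px 406.0 253.5
top coin_opp few 0
scene power 29 cen [ 590.6 -276.5   39.1] circ [ 590.6 -276.9] px 368.5 201.0
scene power_opp 32 cen [ 517.2 -255.3   46.4] circ [ 517.7 -255.7] px 396.5 223.0
scene coin 29 cen [ 544.  -302.8   46.9] circ [ 544.4 -302.2] px 398.5 201.0
scene coin_opp 34 cen [ 564.5 -228.6   46.9] circ [ 564.5 -228.4] px 365.5 219.0
scene yaw -2.6315 origin [ 555.  -275.6] res [0.3 0.2 0.4 0.4]
```

>>> jog_arm(steps=[{"hand":0,"delta_pos":[-0.019,0,-0.0335],"twist":[0,0,0]},{"hand":0,"delta_pos":[-0.019,0,-0.0335],"twist":[0,0,0]},{"hand":0,"delta_pos":[0,0,0],"twist":[0,0,0]}])

```text
time: 4.8
tcp_pos: [0.5145, -0.255, 0.0679]
eef_rot: [-1.565, -0.006, -1.34]
wrist_force: [-1.1, 0.2, -0.2]
opening: -0.0002
```

```bash
python3 d.py power_opp 52
```

```text
t 4.8 tcp [ 514.5 -255.    67.9] tool delta mm [ 2.  16.   2.4] err twist deg [-89.66  -0.33 -76.75] F [-1.1  0.2 -0.2] -0.00018432917631815488
```

>>> jog_arm(steps=[{"hand":0,"delta_pos":[0.002,0.005,0.0025],"twist":[0,0,0]},{"hand":0,"delta_pos":[0,0.005,0],"twist":[0,0,0]},{"hand":0,"delta_pos":[0,0.004,0],"twist":[0,0,0]},{"hand":0,"delta_pos":[0,0,0],"twist":[0,0,0]}])

```text
time: 5.2
tcp_pos: [0.5195, -0.2574, 0.0523]
eef_rot: [-1.564, -0.007, -1.34]
wrist_force: [0.2, -0.8, -0.6]
opening: -0.0002
```

```bash
python3 d.py power_opp 40
```

```text
t 5.2 tcp [ 519.5 -257.4   52.3] tool delta mm [-1.4 12.3 -1.9] err twist deg [-89.61  -0.38 -76.76] F [ 0.2 -0.8 -0.6] -0.00023613388013319568
```

>>> jog_arm(steps=[{"hand":0,"delta_pos":[-0.0012,0,-0.0016],"twist":[0,0,0]},{"hand":0,"delta_pos":[0,0.001,0],"twist":[0,0,0]},{"hand":0,"delta_pos":[0,0.0015,0],"twist":[0,0,0]},{"hand":0,"delta_pos":[0,0.0015,0],"twist":[0,0,0]}])

```text
time: 5.6
tcp_pos: [0.5185, -0.2568, 0.0477]
eef_rot: [-1.564, -0.007, -1.339]
wrist_force: [-0.2, 0.1, -0.0]
opening: 0.0
```

```bash
python3 d.py power_opp 40
```

```text
t 5.6 tcp [ 518.5 -256.8   47.7] tool delta mm [-0.6  7.7 -1.1] err twist deg [-89.59  -0.39 -76.74] F [-0.2  0.1 -0. ] 2.8686799156795307e-05
```

Good enough (about 1 mm off the centre). Press.

>>> jog_arm(steps=[{"hand":0,"delta_pos":[0,0.0015,0],"twist":[0,0,0]},{"hand":0,"delta_pos":[0,0.0015,0],"twist":[0,0,0]},{"hand":0,"delta_pos":[0,0.0015,0],"twist":[0,0,0]}])

```text
time: 5.9
tcp_pos: [0.5186, -0.2568, 0.0432]
eef_rot: [-1.564, -0.007, -1.339]
wrist_force: [-1.2, 1.3, 3.1]
opening: -0.0003
```

>>> jog_arm(steps=[{"hand":0,"delta_pos":[0,0.001,0],"twist":[0,0,0]},{"hand":0,"delta_pos":[0,0.0008,0],"twist":[0,0,0]},{"hand":0,"delta_pos":[0,0.0005,0],"twist":[0,0,0]}])

```text
time: 6.2
tcp_pos: [0.5186, -0.2568, 0.0408]
eef_rot: [-1.564, -0.007, -1.339]
wrist_force: [-1.2, 0.1, 3.7]
opening: 0.0002
```

>>> jog_arm(steps=[{"hand":0,"delta_pos":[0,0.0006,0],"twist":[0,0,0]},{"hand":0,"delta_pos":[0,0.0005,0],"twist":[0,0,0]}])

```text
time: 6.4
tcp_pos: [0.5186, -0.2568, 0.0398]
eef_rot: [-1.563, -0.007, -1.339]
wrist_force: [-2.8, 1.9, 14.3]
opening: -0.0001
```

>>> jog_arm(steps=[{"hand":0,"delta_pos":[0,0.0003,0],"twist":[0,0,0]}])

```text
time: 6.5
tcp_pos: [0.5186, -0.2568, 0.0398]
eef_rot: [-1.563, -0.007, -1.339]
wrist_force: [-4.1, 2.7, 14.2]
opening: 0.0002
```

>>> jog_arm(steps=[{"hand":0,"delta_pos":[0,-0.005,0],"twist":[0,0,0]},{"hand":0,"delta_pos":[0,-0.012,0],"twist":[0,0,0]},{"hand":0,"delta_pos":[0,-0.01,0],"twist":[0,0,0]},{"hand":0,"delta_pos":[0,0,0],"twist":[0,0,0]}])

```text
time: 6.9
tcp_pos: [0.5186, -0.2569, 0.0689]
eef_rot: [-1.563, -0.007, -1.339]
wrist_force: [0.0, 0.1, -0.2]
opening: 0.0002
```

```bash
python3 d.py coin 65; python3 - <<'E'
from cell import manip
from m import *
T={"power":(590.3,-277.5),"power_opp":(517.4,-256.5),"coin":(543.3,-303.4),"coin_opp":(564.4,-230.4)}
for n in ("top","scene"):
    c=manip.capture(n); run(c,{k:np.array(v)/1000 for k,v in T.items()},n)
E
```

```text
t 6.9 tcp [ 518.6 -256.9   68.9] tool delta mm [50.9  4.3 13.3] err twist deg [-89.56  -0.43 -76.74] F [ 0.   0.1 -0.2] 0.0002166031108514545
top power few 0
top power_opp few 0
top coin few 0
top coin_opp few 0
scene power 31 cen [ 590.3 -276.1   39.6] circ [ 590.5 -276.4] px 368.5 200.5
scene power_opp 34 cen [ 517.6 -255.    39.6] circ [ 517.  -255.3] px 395.5 225.5
scene coin few 0
scene coin_opp 31 cen [ 564.2 -229.    47.1] circ [ 564.5 -229.8] px 365.5 219.0
scene yaw -2.6371 origin [ 554.7 -275.4] res [0.2 0.4 0.2]
```

>>> jog_arm(steps=[{"hand":0,"delta_pos":[0.024,0,0.006],"twist":[0,0,0]},{"hand":0,"delta_pos":[0.022,0,0.006],"twist":[0,0,0]},{"hand":0,"delta_pos":[0,0,0],"twist":[0,0,0]}])

```text
time: 7.3
tcp_pos: [0.5405, -0.2991, 0.0676]
eef_rot: [-1.565, -0.006, -1.338]
wrist_force: [0.5, 0.3, 0.2]
opening: -0.0001
```

```bash
python3 d.py coin 52
```

```text
t 7.3 tcp [ 540.5 -299.1   67.6] tool delta mm [ 4.8 15.7  1.7] err twist deg [-89.65  -0.34 -76.68] F [0.5 0.3 0.2] -6.677996659200318e-05
```

>>> jog_arm(steps=[{"hand":0,"delta_pos":[0.0045,0.005,0.0015],"twist":[0,0,0]},{"hand":0,"delta_pos":[0,0.005,0],"twist":[0,0,0]},{"hand":0,"delta_pos":[0,0.003,0],"twist":[0,0,0]},{"hand":0,"delta_pos":[0,0,0],"twist":[0,0,0]}])

```text
time: 7.7
tcp_pos: [0.5415, -0.3018, 0.0521]
eef_rot: [-1.567, -0.004, -1.338]
wrist_force: [0.9, 0.4, -0.1]
opening: -0.0003
```

```bash
python3 d.py coin 40
```

```text
t 7.7 tcp [ 541.5 -301.8   52.1] tool delta mm [ 2.  12.1  1.3] err twist deg [-89.78  -0.2  -76.69] F [ 0.9  0.4 -0.1] -0.0002617907006538425
```

>>> jog_arm(steps=[{"hand":0,"delta_pos":[0.002,0,0.0013],"twist":[0,0,0]},{"hand":0,"delta_pos":[0,0.001,0],"twist":[0,0,0]},{"hand":0,"delta_pos":[0,0.0015,0],"twist":[0,0,0]},{"hand":0,"delta_pos":[0,0.0015,0],"twist":[0,0,0]}])

```text
time: 8.1
tcp_pos: [0.5432, -0.3027, 0.048]
eef_rot: [-1.567, -0.003, -1.338]
wrist_force: [0.7, 1.2, -0.5]
opening: 0.0
```

```bash
python3 d.py coin 40
```

```text
t 8.1 tcp [ 543.2 -302.7   48. ] tool delta mm [ 0.7  8.  -0.1] err twist deg [-89.79  -0.19 -76.64] F [ 0.7  1.2 -0.5] 9.095129825461244e-06
```

>>> jog_arm(steps=[{"hand":0,"delta_pos":[0,0.0015,0],"twist":[0,0,0]},{"hand":0,"delta_pos":[0,0.0015,0],"twist":[0,0,0]},{"hand":0,"delta_pos":[0,0.0015,0],"twist":[0,0,0]}])

```text
time: 8.4
tcp_pos: [0.5432, -0.3027, 0.0436]
eef_rot: [-1.567, -0.004, -1.338]
wrist_force: [-1.2, 0.3, 4.2]
opening: 0.0003
```

>>> jog_arm(steps=[{"hand":0,"delta_pos":[0,0.001,0],"twist":[0,0,0]},{"hand":0,"delta_pos":[0,0.0008,0],"twist":[0,0,0]},{"hand":0,"delta_pos":[0,0.0005,0],"twist":[0,0,0]}])

```text
time: 8.7
tcp_pos: [0.5432, -0.3027, 0.0411]
eef_rot: [-1.567, -0.004, -1.338]
wrist_force: [0.1, -0.1, 3.9]
opening: 0.0002
```

>>> jog_arm(steps=[{"hand":0,"delta_pos":[0,0.0006,0],"twist":[0,0,0]},{"hand":0,"delta_pos":[0,0.0005,0],"twist":[0,0,0]}])

```text
time: 8.9
tcp_pos: [0.5432, -0.3027, 0.04]
eef_rot: [-1.567, -0.004, -1.338]
wrist_force: [-0.9, 0.6, 5.8]
opening: -0.0
```

>>> jog_arm(steps=[{"hand":0,"delta_pos":[0,0.0004,0],"twist":[0,0,0]}])

```text
time: 9.0
tcp_pos: [0.5433, -0.3028, 0.0398]
eef_rot: [-1.567, -0.004, -1.338]
wrist_force: [-3.5, 1.7, 12.8]
opening: 0.0002
```

>>> jog_arm(steps=[{"hand":0,"delta_pos":[0,0.0003,0],"twist":[0,0,0]}])

```text
time: 9.1
tcp_pos: [0.5433, -0.3028, 0.0398]
eef_rot: [-1.567, -0.004, -1.338]
wrist_force: [-2.5, 1.8, 10.3]
opening: -0.0001
```

>>> jog_arm(steps=[{"hand":0,"delta_pos":[0,-0.005,0],"twist":[0,0,0]},{"hand":0,"delta_pos":[0,-0.012,0],"twist":[0,0,0]},{"hand":0,"delta_pos":[0,-0.01,0],"twist":[0,0,0]},{"hand":0,"delta_pos":[0,0,0],"twist":[0,0,0]}])

```text
time: 9.5
tcp_pos: [0.5433, -0.3029, 0.0689]
eef_rot: [-1.567, -0.004, -1.338]
wrist_force: [1.3, 0.6, 0.4]
opening: 0.0001
```

```bash
python3 d.py coin_opp 65; python3 - <<'E'
from cell import manip
from m import *
T={"power":(590.3,-277.5),"power_opp":(517.4,-256.5),"coin":(543.3,-303.4),"coin_opp":(564.4,-230.4)}
for n in ("scene",):
    c=manip.capture(n); run(c,{k:np.array(v)/1000 for k,v in T.items()},n)
E
```

```text
t 9.5 tcp [ 543.3 -302.9   68.9] tool delta mm [-65.6   3.8  37.2] err twist deg [-89.76  -0.22 -76.65] F [1.3 0.6 0.4] 6.186945007817132e-05
scene power 30 cen [ 590.3 -276.2   39.7] circ [ 590.2 -276.7] px 368.5 200.5
scene power_opp 34 cen [ 517.7 -255.3   39.5] circ [ 517.6 -255.7] px 396.0 225.5
scene coin 33 cen [ 543.9 -302.3   39.2] circ [ 543.5 -303.2] px 397.5 204.5
scene coin_opp 32 cen [ 564.6 -228.8   46.9] circ [ 565.5 -229.3] px 365.5 219.0
scene yaw -2.6336 origin [ 555.  -275.5] res [0.6 0.3 0.3 0.1]
```

>>> jog_arm(steps=[{"hand":0,"delta_pos":[-0.031,0,0.018],"twist":[0,0,0]},{"hand":0,"delta_pos":[-0.031,0,0.018],"twist":[0,0,0]},{"hand":0,"delta_pos":[0,0,0],"twist":[0,0,0]}])

```text
time: 9.85
tcp_pos: [0.5644, -0.2334, 0.0685]
eef_rot: [-1.566, -0.005, -1.341]
wrist_force: [-1.0, -1.7, 0.1]
opening: 0.0
```

```bash
python3 d.py coin_opp 52
```

```text
t 9.85 tcp [ 564.4 -233.4   68.5] tool delta mm [-3.  16.5  0.6] err twist deg [-89.71  -0.26 -76.82] F [-1.  -1.7  0.1] 3.761587438490536e-05
```

>>> jog_arm(steps=[{"hand":0,"delta_pos":[-0.002,0.005,0.0005],"twist":[0,0,0]},{"hand":0,"delta_pos":[0,0.005,0],"twist":[0,0,0]},{"hand":0,"delta_pos":[0,0.004,0],"twist":[0,0,0]},{"hand":0,"delta_pos":[0,0,0],"twist":[0,0,0]}])

```text
time: 10.25
tcp_pos: [0.5641, -0.232, 0.0527]
eef_rot: [-1.566, -0.005, -1.34]
wrist_force: [0.1, -0.2, -0.0]
opening: 0.0002
```

```bash
python3 d.py coin_opp 40
```

```text
t 10.25 tcp [ 564.1 -232.    52.7] tool delta mm [-1.5 12.7  0.6] err twist deg [-89.74  -0.26 -76.8 ] F [ 0.1 -0.2 -0. ] 0.00015837220655405123
```

>>> jog_arm(steps=[{"hand":0,"delta_pos":[-0.0015,0,0.0005],"twist":[0,0,0]},{"hand":0,"delta_pos":[0,0.0015,0],"twist":[0,0,0]},{"hand":0,"delta_pos":[0,0.0015,0],"twist":[0,0,0]},{"hand":0,"delta_pos":[0,0.0015,0],"twist":[0,0,0]}])

```text
time: 10.65
tcp_pos: [0.5639, -0.2317, 0.0477]
eef_rot: [-1.566, -0.005, -1.342]
wrist_force: [-0.5, -0.1, -0.6]
opening: 0.0001
```

```bash
python3 d.py coin_opp 40
```

```text
t 10.65 tcp [ 563.9 -231.7   47.7] tool delta mm [-1.2  7.7  0.7] err twist deg [-89.74  -0.26 -76.9 ] F [-0.5 -0.1 -0.6] 0.00013087525950422494
```

>>> jog_arm(steps=[{"hand":0,"delta_pos":[-0.0015,0,0.0005],"twist":[0,0,0]},{"hand":0,"delta_pos":[0,0.001,0],"twist":[0,0,0]},{"hand":0,"delta_pos":[0,0.0015,0],"twist":[0,0,0]},{"hand":0,"delta_pos":[0,0.0015,0],"twist":[0,0,0]}])

```text
time: 11.05
tcp_pos: [0.5642, -0.23, 0.0439]
eef_rot: [-1.566, -0.005, -1.342]
wrist_force: [-1.6, -0.1, 3.9]
opening: 0.0001
```

>>> jog_arm(steps=[{"hand":0,"delta_pos":[0,0.001,0],"twist":[0,0,0]},{"hand":0,"delta_pos":[0,0.0008,0],"twist":[0,0,0]},{"hand":0,"delta_pos":[0,0.0005,0],"twist":[0,0,0]}])

```text
time: 11.35
tcp_pos: [0.5642, -0.2301, 0.0414]
eef_rot: [-1.566, -0.005, -1.342]
wrist_force: [-1.0, -0.5, 3.5]
opening: -0.0001
```

>>> jog_arm(steps=[{"hand":0,"delta_pos":[0,0.0006,0],"twist":[0,0,0]},{"hand":0,"delta_pos":[0,0.0005,0],"twist":[0,0,0]},{"hand":0,"delta_pos":[0,0.0004,0],"twist":[0,0,0]}])

```text
time: 11.65
tcp_pos: [0.5642, -0.2301, 0.0398]
eef_rot: [-1.566, -0.005, -1.342]
wrist_force: [-2.3, 0.7, 9.8]
opening: 0.0
```

>>> jog_arm(steps=[{"hand":0,"delta_pos":[0,0.0004,0],"twist":[0,0,0]}])

```text
time: 11.75
tcp_pos: [0.5643, -0.2301, 0.0398]
eef_rot: [-1.566, -0.005, -1.342]
wrist_force: [-3.8, 2.3, 14.3]
opening: 0.0001
```

Home as well. I'll retreat and check from the wrist camera.

>>> jog_arm(steps=[{"hand":0,"delta_pos":[0,-0.005,0],"twist":[0,0,0]},{"hand":0,"delta_pos":[0,-0.02,0],"twist":[0,0,0]},{"hand":0,"delta_pos":[0,-0.03,0],"twist":[0,0,0]},{"hand":0,"delta_pos":[0.02,-0.03,-0.02],"twist":[0,0,0]},{"hand":0,"delta_pos":[0.02,-0.03,-0.03],"twist":[0,0,0]},{"hand":0,"delta_pos":[0,-0.03,-0.02],"twist":[0,0,0]},{"hand":0,"delta_pos":[0,0,0],"twist":[0,0,0]},{"hand":0,"delta_pos":[0,0,0],"twist":[0,0,0]}])

```text
time: 12.55
tcp_pos: [0.5027, -0.2862, 0.1899]
eef_rot: [-1.566, -0.006, -1.341]
wrist_force: [-0.4, 0.5, -0.1]
opening: 0.0003
```

```bash
python3 - <<'E'
from cell import manip
from m import *
T={"power":(590.3,-277.5),"power_opp":(517.4,-256.5),"coin":(543.3,-303.4),"coin_opp":(564.4,-230.4)}
for n in ("wrist","scene"):
    c=manip.capture(n); run(c,{k:np.array(v)/1000 for k,v in T.items()},n)
    cv2.imwrite(f"pics/{n}9.png",c["color"][:,:,::-1])
E
```

```text
wrist power 231 cen [ 590.4 -277.4   39.5] circ [ 590.4 -277.5] px 333.5 106.0
wrist power_opp 194 cen [ 517.5 -256.3   39.5] circ [ 517.3 -256.5] px 287.0 193.0
wrist coin 196 cen [ 543.3 -303.4   39.5] circ [ 543.2 -303.4] px 351.0 175.0
wrist coin_opp 224 cen [ 564.5 -230.4   39.4] circ [ 564.5 -230.3] px 266.5 126.5
wrist yaw -2.638 origin [ 554.7 -276.7] res [0.2 0.2 0.2 0.2]
scene power 30 cen [ 590.7 -276.6   39.2] circ [ 592.  -277.7] px 368.5 200.5
scene power_opp 29 cen [ 518.2 -255.3   39.9] circ [ 517.9 -255.7] px 396.0 225.0
scene coin 30 cen [ 544.2 -302.4   39.5] circ [ 544.6 -304.2] px 397.5 204.0
scene coin_opp 32 cen [ 564.5 -229.1   39.6] circ [ 565.  -229.2] px 365.5 222.0
scene yaw -2.6339 origin [ 555.3 -275.6] res [0.5 0.5 0.3 0.4]
```

View pics/wrist9.png

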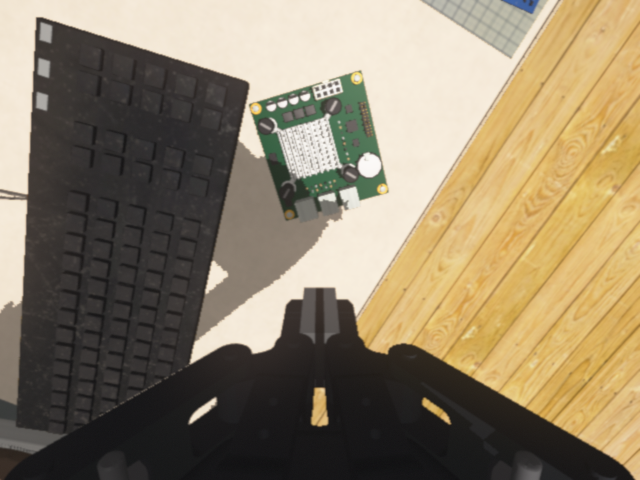

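The wrist picture shows all four caps seated level: power (333,106), power_opp (287,193), coin (351,175) and coin_opp (266,126). The board hasn't moved and the tool is well clear.

```bash
python3 -c "
from cell import manip
print(manip.sign_off())"
```

```text
the job is handed in; nothing more can be done
None
```

I pressed all four clips fully home with the closed fingertips, in the order you asked: power, its diagonal, coin, its diagonal. I then backed the arm well clear and handed the job in at about 12.7 s.

- **Pressing:** Each clip slid at about 3–4 N, then stopped firmly with the fingertip at 39.8 mm. The highest force I read was about 14 N, well under the limits.
- **Cap heights:** From the wrist camera all four caps stand at 39.4–39.5 mm, down from 46.4–47.0 mm before pressing. They are level with each other to 0.1 mm and match the 40 mm home height within the camera's 2 mm calibration.
- **Board position:** The board had moved 0.1 mm or less and turned about 0.03°, which is within measurement noise.
- **Loose things:** I did not measure the tweezers, tape roll or ear cup afterwards. The arm stayed well away from them.
- **Disagreements:** The cameras differed by up to about 3 mm on where the board lies, so I used the wrist-camera values. The top camera's later checks of the caps failed because the arm was in the way.

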